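# Find the thread start and close the mixing beaker

## Robot

A 7-joint arm with a two-finger parallel gripper is mounted at the origin on a cart in front of the work surface, level with it; the furniture and walls round the work are solid. World frame = base frame: x ahead of the robot, y to its left, z up, the work surface at z = 0. Lengths are in m, angles in rad, forces in N, time in s.
With the tool pointing down it reaches from about 0.35 to 0.9 m from the base axis. Payload 8.1 kg.
Tool frame: the origin (TCP) lies on the centre line of the jaws, within the pads' length; the fingertips stand arm.tip_extent ahead of it and the grasp point (between the pads) lies 3 mm ahead of it (arm.tip_extent is the distance from the TCP to the fingertips, in m); y points along the fingers, z is the direction in which the jaws open and shut, and the axes are right-handed (so a half turn about y gives the same grasp; the last joint's range is limited). The gripper opens to 92 mm and grips with 3 to 60 N. Pads are 19 mm wide; open, the fingers measure 130 mm over their backs; the gripper's body (75 mm by 190 mm) begins 47 mm behind the grasp point.
Start: joints at [1.216, 0.434, 0.025, 1.573, -0.012, 1.134, -0.075], TCP at [0.156, -0.605, 0.249] pointing down, gripper open.
Joint ranges: [-2.62, 2.62], [-0.44, 2.09], [-1.27, 1.32], [0.08, 2.57], [-1.32, 4.46], [0.12, 2], [-2.74, 2.74]. Speed limits (rad/s): [2.22, 2.22, 3.01, 3.01, 3.14, 3.14, 3.14].

## Interface

Orientations are given as a rotation vector (axis times angle).
In Python, from cell import observe, get_image, sign_off, boxes_of, place_of, arm gives the robot as it stands.
- The arm moves only by the tool arm_command, never from a script. Its argument "plan" is a list of rows, each a list of 2 entries, a list of its own where there are three numbers: the shift along the tool's x, y, z in m, then the turn, a rotation vector about the tool's x, y, z in degrees. In form: [[[tx, ty, tz], [ax, ay, az]], ...]. A call has 1 to 5 rows; each row is the pose to reach, as a shift and turn from the pose commanded when the call began, along the tool's axes at that moment; what a row does not reach only later rows make up. A row lasts 1/10 s, in which the tool goes at most 50 mm and 8.59 degrees, less where a joint would pass 70% of its speed; a pose out of reach is approached as far as the arm can. A call with a gripper value outside its range is refused whole. "fingers" is the closure, from -1 (fully open) to 1 (shut), set as the call begins (left out, the last holds). The fingers move at their own pace and stop on an object; "squeeze" is the grip in N (left out, the last holds). Time passes only in rows, so rows that repeat a pose let the fingers close. It gives the time, the measured TCP pose, the force and the opening at its end, in the units of the state.
- observe(): the state, without advancing time (a new reading comes with each control period).
- get_image(name): name is "side" or "top"; returns a dict with "color" (400x640x3 uint8, red, green, blue), "camera_matrix" (3x3 intrinsics, pixels), "world_to_cam" (4x4, takes a point from world to camera coordinates). Camera axes: x right, y up, looking along -z (the intrinsics and any distortion apply to the point x, -y, -z); pixel columns grow to the right and rows downward; lengths in m; the calibration is good to about 2 mm. A picture is of the moment at which its call begins. There is no depth.
- sign_off(): hands the job in, once; it reports no verdict.
Trained networks look in a picture, given as the dict that the camera call returned (one of the last four; its "shot" number tells which), for a name from the list of things; names that differ only in an ending like _2 or _b are one class to them, and where a whole thing is asked for, a point or a joint stands for the part that bears it (a point fixed in the world has none). Each returns a list of dicts, best first, with "confidence" (0 to 1); they miss things now and then, are a little off and sometimes report something else, mostly with a low value. They report only what shows in the picture. A call takes as long as a camera call. They do not tell look-alikes from the thing itself.
- boxes_of(picture, thing): "point" ([column, row] in pixels, amid what is visible of it).
- place_of(picture, thing): "point" ([column, row] in pixels: a listed point, or the origin of a listed thing).
The state is a dict: "clock": time; "joints": joint angles; "dq": joint speeds; "joint_efforts": joint torques, N m; "position": TCP position; "ee_rot": TCP orientation; "force": force on the tool from outside, world axes, zero at the start; "ft_torque": the same for the moment, N m; "width": opening from 0.0 (shut) to 1.0 (fully open).
Only numpy, scipy, OpenCV 4.12 (cv2) and the standard library are available. Lean on these libraries where they do the work, as an engineer would, in place of code of your own. Each camera call takes 0.05 s, during which the arm holds its last target.

## Task

The blue lid of a mixing beaker only sits on top of its thread. Turn it backward (counter-clockwise from above) until it drops into the thread start at the yellow marks, then turn it forward (clockwise) below the rim until it stands at the red marks, fully closed, and let go. Do not turn it forward well past the red marks while looking for the start, and leave the green lid, which is closed already, as it is.

Things in the scene. Friction and masses are not known exactly. Their poses are not given: they have to be found in the camera images.
- blue_lid_grip (a point): Blue lid, loose: centre of its grip bar, on the lid's axis; z up, x along the bar. Bar 50 long (x), 14 wide, 24 high, on a hub 26 diameter, 12 high, on a disc 66 diameter, 6 thick. At the start the lid rides high, this point 121 mm above the beaker's foot; dropped or closed, 106 mm. Only gravity pulls it down: if held, it must be lowered these 15 mm.
- blue_lid_dot (a point): White dot on the disc's edge at one end of the bar, 29 mm from the axis along the lid's +x, 24 mm below the grip point; a like dot at the other end. Under each dot, below the disc, a lug (the thread). The lugs lie on the rim at the start, drop through slots at the yellow marks, and turn below the rim, 4 mm play in height. The lid works alike after a half turn.
- blue_beaker: Aluminium beaker under the blue lid, fixed; origin: centre of its underside. Foot 104 diameter, black rim on top at 76 mm. x points to a red mark on the rim (others: red 180, yellow 75 and 255 degrees, counter-clockwise from above). Bar along yellow, within 10 degrees: lid drops; along red: closed, a stop 5 to 8 degrees past it. Start: bar 11 to 34 degrees counter-clockwise of red.
- green_lid_dot (a point): White dot on the edge of the green lid's disc, 29 mm from that lid's axis. The green lid is like the blue one and is already closed on a beaker of its own, 0.16 m or more away. Leave it as it is.
Not all that is in view belongs to the job. Of the things like the part that bears blue_lid_grip, leave any that is pink; of the rest the larger one is meant.

How it is judged:
On the way:
1. the blue lid, turned back to the yellow marks, has dropped into the thread start (z of blue_lid_grip in the frame of blue_beaker below 0.11 m and angle between the x axis of blue_lid_grip and the x axis of blue_beaker, either way round above 1 rad), for 0.1 s.
At the end, for the whole second after the job is handed in: The blue lid is down in the thread (grip point less than 110 mm above the foot), level within 7 degrees, centred within 10 mm, its bar within 15 degrees of the red marks, and at rest (z of blue_lid_grip in the frame of blue_beaker below 0.11 m and horizontal distance between blue_lid_grip and blue_beaker below 0.01 m and angle between the x axis of blue_lid_grip and the x axis of blue_beaker, either way round below 0.26 rad and angle between blue_lid_grip's own z axis and vertical below 0.12 rad and linear speed of blue_lid below 0.02 m/s); the robot touches nothing.
It fails at once if the blue lid was turned forward (clockwise) more than about 28 degrees past the red marks (y of blue_lid_dot in the frame of blue_beaker below -0.014 m).
It fails at once if the green lid was moved or turned (its dot shifted by more than 10 mm) (distance of green_lid_dot from where it was at the start of the episode above 0.01 m).
It also fails if it takes over 37 s, if anything falls off the work surface, if the arm or the gripper's body presses on something with over 40 N, if the wrist force passes 120 N, or if a joint passes its speed limit or range.

## Working session

There is one attempt and no reset: what is moved stays moved. The work goes in short steps, Python scripts to look and compute and a tool call to move; the robot and the scene stay as the last step left them, time stands still between calls to the robot, and variables do not carry over. Pictures are saved under pics/ and viewed, and the job is handed in when it is done.

Besides the shell and the picture viewer there is one more tool, called after ">>>" as name([rows], argument=value, ...), one row to a line, values as JSON. arm_command: Moves the arm, as the interface text tells. Its arguments: {"type":"object","properties":{"plan":{"type":"array","items":{"type":"array"}},"fingers":{"type":"number"},"squeeze":{"type":"number"}},"required":["plan"]}

```bash
ls; mkdir -p pics; cat > h.py <<'E'
import numpy as np, cv2
from cell import observe, get_image, sign_off, boxes_of, place_of, arm
from scipy.spatial.transform import Rotation as R
def ray(p,px):
    K=np.array(p["camera_matrix"]);T=np.array(p["world_to_cam"])
    d=np.linalg.inv(K)@np.array([px[0],px[1],1.0]); d=np.array([d[0],-d[1],-d[2]])
    Rm=T[:3,:3]; o=-Rm.T@T[:3,3]; return o,Rm.T@d
def at_z(p,px,z):
    o,d=ray(p,px); return o+d*(z-o[2])/d[2]
def proj(p,X):
    K=np.array(p["camera_matrix"]);T=np.array(p["world_to_cam"])
    c=T[:3,:3]@np.asarray(X,float)+T[:3,3]; u=K@np.array([c[0],-c[1],-c[2]]); return u[:2]/u[2]
def save(p,n): cv2.imwrite("pics/"+n+".png",cv2.cvtColor(p["color"],cv2.COLOR_RGB2BGR))
E
python3 - <<'E'
from h import *
print(observe()); print([a for a in dir(arm) if a[0]!='_'],arm.tip_extent)
for n in("top","side"):
    p=get_image(n); save(p,n+"0"); print(n,p.keys(), np.round(-np.array(p["world_to_cam"])[:3,:3].T@np.array(p["world_to_cam"])[:3,3],3))
    for t in("blue_lid_grip","blue_lid_dot","blue_beaker","green_lid_dot"):
        for r in place_of(p,t): print(n,t,np.round(r["point"],1),round(r["confidence"],2), np.round(at_z(p,r["point"],{"blue_lid_grip":.121,"blue_lid_dot":.097,"blue_beaker":0,"green_lid_dot":.082}[t]),3))
E
```

```text
pics
{'clock': 0.0, 'joints': array([ 1.21638733,  0.43524626,  0.02497088,  1.5741269 , -0.01163276,
        1.13398494, -0.07510226]), 'dq': array([-6.83508939e-05, -1.27726315e-04,  8.81675994e-04, -7.41455452e-04,
        1.36783648e-03,  7.41746567e-05,  1.83464200e-04]), 'joint_efforts': array([-2.52306418e-04, -6.67846942e+01,  9.84722301e-01, -3.14450955e+01,
       -6.04982302e-02,  4.29686846e-02,  1.46723060e-04]), 'position': array([ 0.15555784, -0.60482515,  0.24791892]), 'ee_rot': array([-0.26447484,  2.08921656, -2.08587379]), 'force': array([ 0.08659686,  0.09971566, -0.37216059]), 'ft_torque': array([-0.03211401, -0.05298965,  0.02103225]), 'width': 0.9988993130500184}
['PlanningError', 'tip_extent'] 0.022
top dict_keys(['color', 'camera_matrix', 'world_to_cam', 'shot']) [ 0.387 -0.035  0.94 ]
top blue_lid_grip [404.4 160.8] 0.86 [ 0.605 -0.212  0.121]
top blue_lid_grip [400.  211.7] 0.82 [ 0.495 -0.199  0.121]
top blue_lid_grip [336.7 185.9] 0.73 [ 0.55  -0.066  0.121]
top blue_lid_dot [385.9 202.1] 0.91 [ 0.519 -0.174  0.097]
top blue_lid_dot [336.9 177.3] 0.67 [ 0.574 -0.068  0.097]
top blue_lid_dot [396.7 161.9] 0.62 [ 0.609 -0.2    0.097]
top blue_beaker [388.5 220.3] 0.81 [ 0.49  -0.195  0.   ]
top green_lid_dot [230.6 206. ] 0.61 [0.512 0.168 0.082]
side dict_keys(['color', 'camera_matrix', 'world_to_cam', 'shot']) [ 0.226 -0.555  0.669]
side blue_lid_grip [352.6 266.3] 0.85 [ 0.499 -0.199  0.121]
side blue_lid_grip [338.2 230.1] 0.7 [ 0.525 -0.116  0.121]
side blue_lid_grip [417.3 278.7] 0.61 [ 0.572 -0.275  0.121]
side blue_lid_dot [411.3 275. ] 0.86 [ 0.584 -0.252  0.097]
side blue_lid_dot [353.2 237.6] 0.71 [ 0.551 -0.128  0.097]
side blue_lid_dot [349.9 263.6] 0.69 [ 0.511 -0.176  0.097]
side blue_beaker [351.9 308.7] 0.58 [ 0.501 -0.201  0.   ]
side green_lid_dot [264.5 166.4] 0.66 [0.516 0.177 0.082]
```

View pics/top0.png

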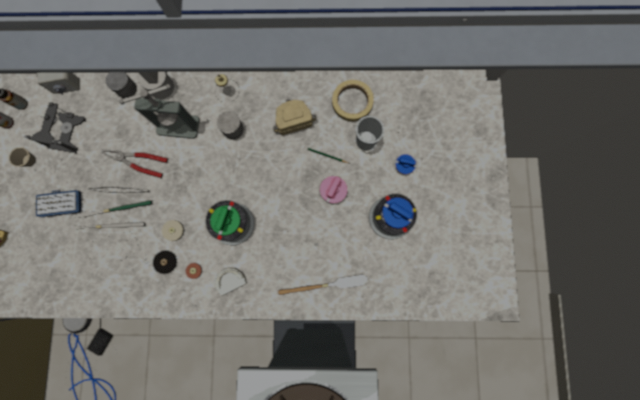

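View pics/side0.png

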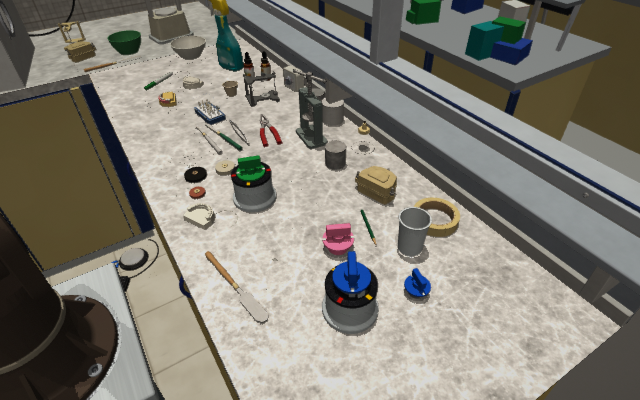

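```bash
python3 - <<'E'
import cv2
t=cv2.imread("pics/top0.png")[120:270,320:470]; s=cv2.imread("pics/side0.png")[200:350,300:450]
cv2.imwrite("pics/crop0.png",cv2.resize(cv2.hconcat([t,s]),(800,400),interpolation=cv2.INTER_CUBIC))
E
```

```text
(no output)
```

View pics/crop0.png

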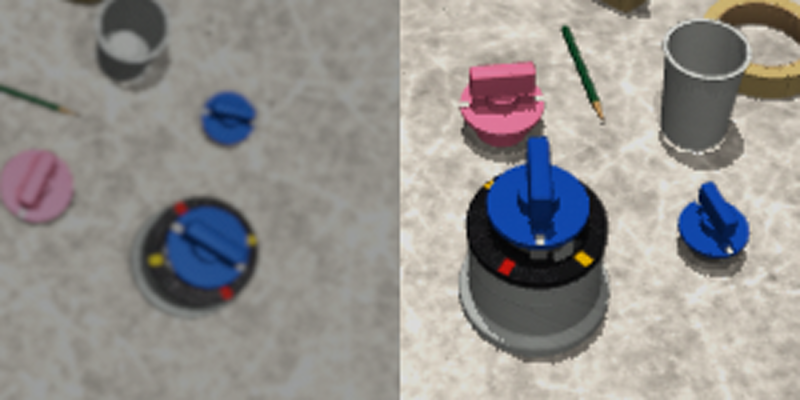

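Candidates in the top view are the large blue lid at (400,212) on the black-rimmed beaker, a small blue lid at (405,163) on the table and a pink lid at (334,188). The large blue one is meant: it is not pink, it is larger, and it sits on the marked beaker. The crop confirms this. Next I measure the marks and dots.

```bash
cat >> h.py <<'E'
def blobs(p,kind,c,rad=35):
    hsv=cv2.cvtColor(p["color"],cv2.COLOR_RGB2HSV).astype(int);h,s,v=hsv[...,0],hsv[...,1],hsv[...,2]
    if kind=="red": m=((h<6)|(h>172))&(s>150)&(v>80)
    elif kind=="yellow": m=(h>17)&(h<33)&(s>130)&(v>80)
    elif kind=="blue": m=(h>100)&(h<125)&(s>150)&(v>60)
    else: m=(s<90)&(v>110)
    yy,xx=np.mgrid[:400,:640]; m&=((xx-c[0])**2+(yy-c[1])**2<rad**2)
    n,_,st,ce=cv2.connectedComponentsWithStats(m.astype(np.uint8),connectivity=8)
    return [(int(st[i,4]),ce[i].round(1)) for i in range(1,n) if st[i,4]>=3]
E
python3 - <<'E'
from h import *
for n,c,r in(("top",(396,215),24),("side",(351,285),40)):
    p=get_image(n)
    for k,z in(("red",.076),("yellow",.076),("white",.097),("blue",.1)):
        for a,b in blobs(p,k,c,r): print(n,k,a,b,np.round(at_z(p,b,z),4))
E
```

```text
top red 13 [387.4 197.6] [ 0.5324 -0.1808  0.076 ]
top red 14 [404.5 229.3] [ 0.4618 -0.2162  0.076 ]
top yellow 7 [414.4 209.7] [ 0.5052 -0.2395  0.076 ]
top yellow 22 [377.9 217.1] [ 0.4887 -0.1587  0.076 ]
top white 267 [405.9 215.6] [ 0.4895 -0.2159  0.097 ]
top white 11 [386.2 204.8] [ 0.513  -0.1743  0.097 ]
top white 5 [409.6 219.8] [ 0.4804 -0.2234  0.097 ]
top blue 691 [397.6 212.4] [ 0.4961 -0.1977  0.1   ]
side red 25 [339.4 299.6] [ 0.4625 -0.2155  0.076 ]
side yellow 6 [332.5 268.8] [ 0.4882 -0.1548  0.076 ]
side yellow 28 [368.4 296.6] [ 0.5068 -0.2366  0.076 ]
side white 1016 [375.9 274. ] [ 0.535 -0.218  0.097]
side white 795 [322.5 280.7] [ 0.451  -0.1811  0.097 ]
side white 9 [352. 290.] [ 0.4819 -0.2231  0.097 ]
side blue 1041 [351.2 275.2] [ 0.4967 -0.1994  0.1   ]
```

```bash
python3 - <<'E'
from h import *
s=observe(); M=R.from_rotvec(s["ee_rot"]).as_matrix(); print(M.round(3)); 
z=M[:,2]; print("jaw yaw",np.degrees(np.arctan2(z[1],z[0])))
# level orientation exact
for tgt in([.497,-.1985,.121+.012],):
  for tip in (.10,0): print("shift tool", (M.T@(np.array(tgt)+[0,0,tip]-s["position"])).round(4))
E
```

```text
[[-0.968  0.     0.249]
 [-0.249  0.    -0.968]
 [-0.    -1.     0.   ]]
jaw yaw -75.57747123648457
shift tool [-0.4319  0.0157 -0.309 ]
shift tool [-0.4319  0.1157 -0.309 ]
```

>>> arm_command([
  [[-0.432,0.01,-0.309],[0,-42,0]],
  [[-0.432,0.01,-0.309],[0,-42,0]],
  [[-0.432,0.01,-0.309],[0,-42,0]],
  [[-0.432,0.01,-0.309],[0,-42,0]],
  [[-0.432,0.01,-0.309],[0,-42,0]],
], fingers=-1)

```text
clock: 1.1
position: [0.3174, -0.4123, 0.2443]
ee_rot: [-0.877, 1.621, -1.623]
force: [0.0, -0.4, 1.0]
width: 0.996
```

```bash
cat >> h.py <<'E'
def rel(x,y,z,jaw):
    s=observe(); M=R.from_rotvec(s["ee_rot"]).as_matrix(); v=M[:,2]; w=np.degrees(np.arctan2(v[1],v[0]))
    print("t",round(s["clock"],2),"pos",s["position"].round(4),"jaw",w.round(2),"tilt y",M[:,1].round(3),"q",s["joints"].round(2),"F",np.round(s["force"],1),"w",round(s["width"],3))
    print("shift",(M.T@(np.array([x,y,z])-s["position"])).round(4),"turn y",round(-((jaw-w+90)%180-90),2))
E
python3 -c "
from h import *
rel(.497,-.1985,.233,-33.6)"
```

```text
t 1.1 pos [ 0.3174 -0.4123  0.2443] jaw -33.24 tilt y [ 0.    -0.001 -1.   ] q [ 0.99  0.28 -0.22  1.82  0.07  1.05  0.16] F [ 0.  -0.4  1. ] w 0.996
shift [-0.2772  0.0112  0.0331] turn y 0.36
```

>>> arm_command([
  [[-0.277,0.011,0.033],[0,0,0]],
  [[-0.277,0.011,0.033],[0,0,0]],
  [[-0.277,0.011,0.033],[0,0,0]],
  [[-0.277,0.011,0.033],[0,0,0]],
  [[-0.277,0.011,0.033],[0,0,0]],
])

```text
clock: 1.6
position: [0.4792, -0.222, 0.2344]
ee_rot: [-0.872, 1.626, -1.627]
force: [0.9, -1.6, 1.0]
width: 1.0
```

```bash
python3 -c "
from h import *
rel(.497,-.1985,.233,-33.6)"
```

```text
t 1.6 pos [ 0.4792 -0.222   0.2344] jaw -33.6 tilt y [ 0.001 -0.001 -1.   ] q [ 0.6   0.32 -0.34  1.81  0.12  1.04 -0.37] F [ 0.9 -1.6  1. ] w 1.0
shift [-0.0294  0.0014  0.0018] turn y -0.0
```

>>> arm_command([
  [[0,0,0],[0,0,0]],
  [[0,0,0],[0,0,0]],
  [[0,0,0],[0,0,0]],
])

```text
clock: 1.9
position: [0.4775, -0.2246, 0.2341]
ee_rot: [-0.872, 1.627, -1.628]
force: [-1.0, -0.1, 0.1]
width: 1.003
```

```bash
python3 -c "
from h import *
rel(.497,-.1985,.133,-33.6)"
```

```text
t 1.9 pos [ 0.4775 -0.2246  0.2341] jaw -33.65 tilt y [-0.001 -0.001 -1.   ] q [ 0.6   0.32 -0.33  1.81  0.12  1.04 -0.37] F [-1.  -0.1  0.1] w 1.003
shift [-0.0326  0.1011  0.0018] turn y -0.05
```

>>> arm_command([
  [[-0.0326,0.01,0.0018],[0,0,0]],
  [[-0.0326,0.01,0.0018],[0,0,0]],
  [[-0.0326,0.04,0.0018],[0,0,0]],
  [[-0.0326,0.06,0.0018],[0,0,0]],
  [[-0.0326,0.06,0.0018],[0,0,0]],
])

```text
clock: 2.4
position: [0.4952, -0.1986, 0.1719]
ee_rot: [-0.875, 1.632, -1.626]
force: [-0.1, -0.4, -0.1]
width: 1.001
```

```bash
python3 - <<'E'
from h import *
rel(.497,-.1985,.133,-33.6)
a=get_image("top")["color"][120:270,320:470]; b=get_image("side")["color"][200:350,280:430]
cv2.imwrite("pics/c1.png",cv2.cvtColor(cv2.resize(cv2.hconcat([a,b]),(800,400),interpolation=cv2.INTER_CUBIC),cv2.COLOR_RGB2BGR))
E
```

```text
t 2.4 pos [ 0.4952 -0.1986  0.1719] jaw -33.71 tilt y [-0.005  0.001 -1.   ] q [ 0.53  0.4  -0.33  1.87  0.16  0.91 -0.46] F [-0.1 -0.4 -0.1] w 1.001
shift [-0.0012  0.0389  0.0016] turn y -0.11
```

View pics/c1.png

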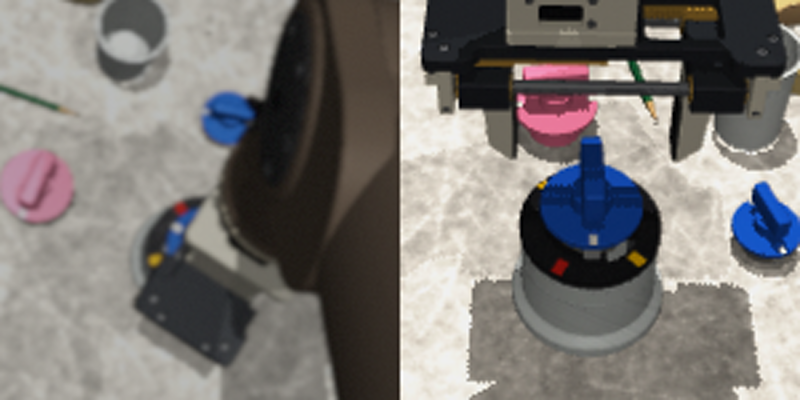

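The right crop shows the open jaws on either side of the upright blue bar, centred and clear of the cup. I go down and close gently.

>>> arm_command([
  [[-0.001,0.02,0.001],[0,0,0]],
  [[-0.001,0.038,0.001],[0,0,0]],
  [[-0.001,0.038,0.001],[0,0,0]],
])

```text
clock: 2.8
position: [0.4983, -0.1975, 0.1357]
ee_rot: [-0.873, 1.628, -1.626]
force: [-0.6, -0.1, 0.1]
width: 1.001
```

>>> arm_command([
  [[0,0,0],[0,0,0]],
  [[0,0,0],[0,0,0]],
  [[0,0,0],[0,0,0]],
  [[0,0,0],[0,0,0]],
  [[0,0,0],[0,0,0]],
], fingers=1, squeeze=15)

```text
clock: 3.3
position: [0.4993, -0.1971, 0.1366]
ee_rot: [-0.872, 1.626, -1.627]
force: [-0.5, 0.5, -0.0]
width: 0.614
```

```bash
python3 - <<'E'
from h import *
rel(.497,-.1985,.133,-33.6)
a=get_image("top")["color"][120:270,320:470]; b=get_image("side")["color"][200:350,280:430]
cv2.imwrite("pics/c2.png",cv2.cvtColor(cv2.resize(cv2.hconcat([a,b]),(800,400),interpolation=cv2.INTER_CUBIC),cv2.COLOR_RGB2BGR))
E
```

```text
t 3.3 pos [ 0.4993 -0.1971  0.1366] jaw -33.58 tilt y [ 0.001 -0.    -1.   ] q [ 0.52  0.44 -0.33  1.9   0.19  0.83 -0.49] F [-0.5  0.5 -0. ] w 0.614
shift [ 0.0024  0.0036 -0.0012] turn y 0.02
```

View pics/c2.png

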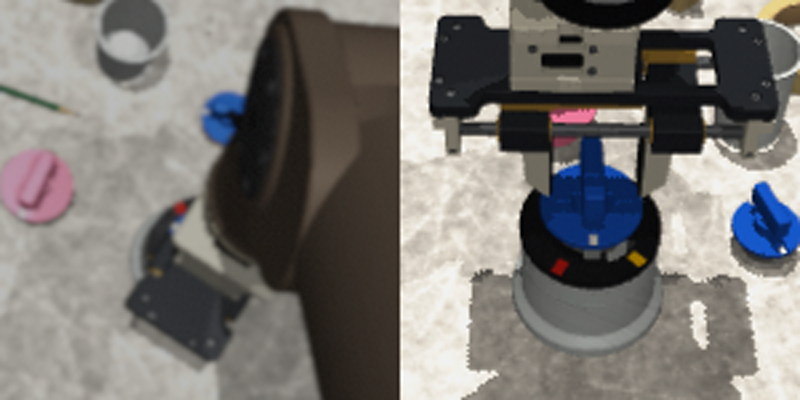

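The crop shows the fingers half closed on either side of the bar and not yet touching it. I correct by 2–3 mm while they close.

>>> arm_command([
  [[0.002,0.003,-0.001],[0,0,0]],
  [[0.002,0.003,-0.001],[0,0,0]],
  [[0.002,0.003,-0.001],[0,0,0]],
  [[0.002,0.003,-0.001],[0,0,0]],
  [[0.002,0.003,-0.001],[0,0,0]],
])

```text
clock: 3.9
position: [0.4972, -0.1982, 0.1332]
ee_rot: [-0.872, 1.626, -1.626]
force: [0.6, -0.9, -0.3]
width: 0.15
```

>>> arm_command([
  [[0,0,0],[0,0,0]],
  [[0,0,0],[0,0,0]],
  [[0,0,0],[0,0,0]],
])

```text
clock: 4.2
position: [0.4972, -0.1982, 0.1331]
ee_rot: [-0.872, 1.626, -1.626]
force: [0.1, -0.3, -0.6]
width: 0.151
```

```bash
python3 -c "
from h import *
rel(.497,-.1985,.133,-33.6)"
```

```text
t 4.2 pos [ 0.4972 -0.1982  0.1331] jaw -33.58 tilt y [-0. -0. -1.] q [ 0.52  0.44 -0.32  1.91  0.19  0.82 -0.49] F [ 0.1 -0.3 -0.6] w 0.151
shift [0.0004 0.0001 0.0001] turn y 0.02
```

Gripped: 0.151 × 92 mm is 13.9 mm, which matches the 14 mm bar. I turn back 45°.

>>> arm_command([
  [[0,0,0],[0,-8,0]],
  [[0,0,0],[0,-16,0]],
  [[0,0,0],[0,-24,0]],
  [[0,0,0],[0,-32,0]],
  [[0,0,0],[0,-38,0]],
])

```text
clock: 4.7
position: [0.497, -0.1982, 0.133]
ee_rot: [-1.247, 1.148, -1.148]
force: [-0.3, 0.3, -1.6]
width: 0.151
```

>>> arm_command([
  [[0,0,0],[0,-4,0]],
  [[0,0,0],[0,-7,0]],
  [[0,0,0],[0,-7,0]],
  [[0,0,0],[0,-7,0]],
])

```text
clock: 5.1
position: [0.497, -0.1982, 0.1331]
ee_rot: [-1.296, 1.063, -1.062]
force: [-0.7, 0.5, -2.3]
width: 0.152
```

```bash
python3 - <<'E'
from h import *
rel(.497,-.1985,.118,11.6)
p=get_image("side"); 
for k in("white",): print(blobs(p,k,(351,285),40))
b=p["color"][200:350,280:430]
cv2.imwrite("pics/c3.png",cv2.cvtColor(cv2.resize(b,(500,500),interpolation=cv2.INTER_CUBIC),cv2.COLOR_RGB2BGR))
E
```

```text
t 5.1 pos [ 0.497  -0.1982  0.1331] jaw 11.32 tilt y [-0.  0. -1.] q [ 0.66  0.48 -0.52  1.89  0.31  0.85  0.18] F [-0.7  0.5 -2.3] w 0.152
shift [ 0.0003  0.0151 -0.0001] turn y -0.28
[(3, array([343.3, 246.3])), (859, array([379.2, 281. ])), (393, array([319.1, 294.4])), (6, array([330. , 282.5])), (12, array([364. , 285.5])), (5, array([351., 314.]))]
```

View pics/c3.png

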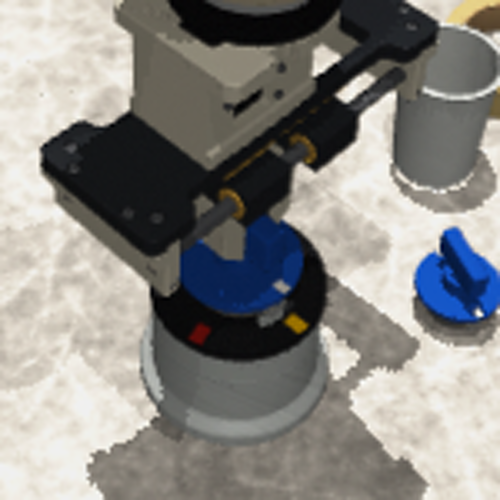

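The view shows the lid's dot (364,286) with its lug beside the yellow mark. I lower 15 mm while holding the bar.

>>> arm_command([
  [[0,0.004,0],[0,0,0]],
  [[0,0.008,0],[0,0,0]],
  [[0,0.012,0],[0,0,0]],
  [[0,0.015,0],[0,0,0]],
  [[0,0.015,0],[0,0,0]],
])

```text
clock: 5.65
position: [0.4971, -0.1981, 0.1179]
ee_rot: [-1.297, 1.061, -1.061]
force: [-0.5, 0.0, -1.9]
width: 0.15
```

```bash
python3 - <<'E'
from h import *
rel(.497,-.1985,.118,11.6)
p=get_image("side"); 
d=blobs(p,"white",(351,285),40);print(d)
for a,b in d: print(b,at_z(p,b,.082).round(4),at_z(p,b,.097).round(4))
b=p["color"][200:350,280:430]
cv2.imwrite("pics/c4.png",cv2.cvtColor(cv2.resize(b,(500,500),interpolation=cv2.INTER_CUBIC),cv2.COLOR_RGB2BGR))
E
```

```text
t 5.65 pos [ 0.4971 -0.1981  0.1179] jaw 11.42 tilt y [-0. -0. -1.] q [ 0.66  0.5  -0.51  1.91  0.32  0.82  0.17] F [-0.5  0.  -1.9] w 0.15
shift [ 0.0003 -0.0001 -0.0001] turn y -0.18
[(23, array([346. , 250.4])), (793, array([379.8, 282.8])), (316, array([319.3, 297.4])), (8, array([330. , 289.5])), (10, array([363.6, 290.9])), (8, array([352.5, 314. ]))]
[346.  250.4] [ 0.5299 -0.1363  0.082 ] [ 0.5221 -0.147   0.097 ]
[379.8 282.8] [ 0.5372 -0.2277  0.082 ] [ 0.5292 -0.2361  0.097 ]
[319.3 297.4] [ 0.4343 -0.1975  0.082 ] [ 0.429  -0.2066  0.097 ]
[330.  289.5] [ 0.4579 -0.1937  0.082 ] [ 0.452  -0.2029  0.097 ]
[363.6 290.9] [ 0.504  -0.2264  0.082 ] [ 0.4969 -0.2348  0.097 ]
[352.5 314. ] [ 0.4626 -0.2529  0.082 ] [ 0.4566 -0.2606  0.097 ]
```

View pics/c4.png

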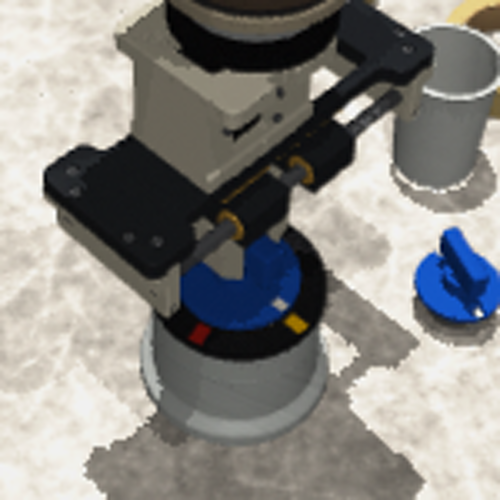

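Dropped. The dot taken at z = 0.082 lies 28.8 mm from the axis, which fits the given 29 mm, and the lug is no longer visible below the disc. The force is only about 2 N. I turn forward 75° in steps and watch the force.

>>> arm_command([
  [[0,-0.001,0],[0,5,0]],
  [[0,-0.001,0],[0,12,0]],
  [[0,-0.001,0],[0,19,0]],
  [[0,-0.001,0],[0,25,0]],
  [[0,-0.001,0],[0,25,0]],
])

```text
clock: 6.2
position: [0.4972, -0.1981, 0.1191]
ee_rot: [-1.087, 1.383, -1.383]
force: [-0.4, 0.1, -1.5]
width: 0.15
```

```bash
python3 - <<'E'
from h import *
rel(.497,-.1985,.118,-63.4); print(observe()["ft_torque"])
E
```

```text
t 6.2 pos [ 0.4972 -0.1981  0.1191] jaw -13.66 tilt y [ 0. -0. -1.] q [ 0.58  0.47 -0.4   1.91  0.25  0.8  -0.2 ] F [-0.4  0.1 -1.5] w 0.15
shift [ 0.0005  0.0011 -0.0001] turn y 49.74
[-0.07348747 -0.05471254 -0.04816735]
```

>>> arm_command([
  [[0,0,0],[0,8,0]],
  [[0,0,0],[0,16,0]],
  [[0,0,0],[0,24,0]],
  [[0,0,0],[0,32,0]],
  [[0,0,0],[0,40,0]],
])

```text
clock: 6.7
position: [0.4971, -0.1981, 0.119]
ee_rot: [-0.609, 1.858, -1.858]
force: [-0.4, 0.4, -1.3]
width: 0.155
```

>>> arm_command([
  [[0,0,0],[0,5,0]],
  [[0,0,0],[0,9,0]],
  [[0,0,0],[0,9,0]],
  [[0,0,0],[0,9,0]],
])

```text
clock: 7.1
position: [0.4971, -0.1981, 0.1191]
ee_rot: [-0.481, 1.952, -1.952]
force: [-0.3, 0.3, -1.6]
width: 0.148
```

```bash
python3 - <<'E'
from h import *
rel(.497,-.1985,.118,-63.4); print(observe()["ft_torque"])
p=get_image("side"); 
d=blobs(p,"white",(351,285),40)
for a,b in d: print(a,b,at_z(p,b,.082).round(4))
b=p["color"][200:350,280:430]
cv2.imwrite("pics/c5.png",cv2.cvtColor(cv2.resize(b,(500,500),interpolation=cv2.INTER_CUBIC),cv2.COLOR_RGB2BGR))
E
```

```text
t 7.1 pos [ 0.4971 -0.1981  0.1191] jaw -62.34 tilt y [-0. -0. -1.] q [ 0.42  0.45 -0.18  1.93  0.11  0.77 -0.92] F [-0.3  0.3 -1.6] w 0.148
shift [0.0003 0.0011 0.0003] turn y 1.06
[ 0.02384774 -0.05541747 -0.05136015]
682 [321.4 281.8] [ 0.4541 -0.1723  0.082 ]
87 [379.1 263.7] [ 0.5619 -0.1939  0.082 ]
450 [382.3 290. ] [ 0.5316 -0.2418  0.082 ]
12 [343.2 292.6] [ 0.4732 -0.2108  0.082 ]
9 [352.4 313.9] [ 0.4626 -0.2526  0.082 ]
26 [370.7 318.3] [ 0.4825 -0.2748  0.082 ]
```

View pics/c5.png

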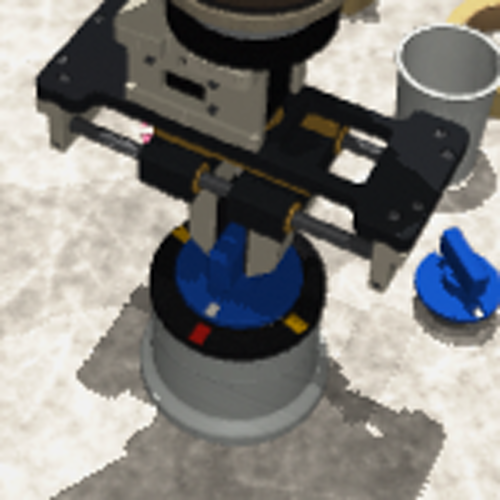

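The dot (343,293) is next to the red mark. The bar is at 27.7° against 26.6° for red, so the lid is closed. I lower it 1 mm, let go and rise.

>>> arm_command([
  [[0,0.001,0],[0,1,0]],
  [[0,0.001,0],[0,1,0]],
  [[0,0.001,0],[0,1,0]],
])

```text
clock: 7.45
position: [0.4971, -0.1982, 0.1181]
ee_rot: [-0.462, 1.965, -1.965]
force: [0.1, -0.2, -0.6]
width: 0.151
```

>>> arm_command([
  [[0,0,0],[0,0,0]],
  [[0,0,0],[0,0,0]],
  [[0,0,0],[0,0,0]],
  [[0,0,0],[0,0,0]],
  [[0,0,0],[0,0,0]],
], fingers=-1)

```text
clock: 7.95
position: [0.4972, -0.1982, 0.1182]
ee_rot: [-0.461, 1.965, -1.965]
force: [-0.4, 0.8, -0.8]
width: 0.539
```

>>> arm_command([
  [[0,0,0],[0,0,0]],
  [[0,0,0],[0,0,0]],
  [[0,-0.03,0],[0,0,0]],
  [[0,-0.07,0],[0,0,0]],
  [[0,-0.12,0],[0,0,0]],
])

```text
clock: 8.45
position: [0.496, -0.1979, 0.2382]
ee_rot: [-0.465, 1.968, -1.964]
force: [2.0, -1.7, 0.9]
width: 0.97
```

>>> arm_command([
  [[0,0,0.04],[0,0,0]],
  [[0,0,0.08],[0,0,0]],
  [[0,0,0.12],[0,0,0]],
  [[0,0,0.16],[0,0,0]],
  [[0,0,0.16],[0,0,0]],
])

```text
clock: 8.95
position: [0.5684, -0.3473, 0.2371]
ee_rot: [-0.458, 1.966, -1.971]
force: [-0.4, 0.1, 0.6]
width: 1.002
```

```bash
python3 - <<'E'
from h import *
rel(.497,-.1985,.118,-63.4)
ims=[]
for n,c,r in(("top",(396,215),24),("side",(351,285),36)):
    p=get_image(n)
    for k,z in(("red",.076),("yellow",.076),("white",.082)):
        for a,b in blobs(p,k,c,r): print(n,k,a,b,np.round(at_z(p,b,z),4))
    for t,z in(("blue_lid_grip",.106),("green_lid_dot",.082)):
        for q in place_of(p,t): print(n,t,q["point"],at_z(p,q["point"],z).round(3))
    ims.append(p["color"][c[1]-75:c[1]+75,c[0]-75:c[0]+75])
cv2.imwrite("pics/c6.png",cv2.cvtColor(cv2.resize(cv2.hconcat(ims),(800,400),interpolation=cv2.INTER_CUBIC),cv2.COLOR_RGB2BGR))
E
```

```text
t 8.95 pos [ 0.5684 -0.3473  0.2371] jaw -63.9 tilt y [-0.001 -0.003 -1.   ] q [ 0.55  0.52 -0.13  1.47  0.07  1.16 -0.71] F [-0.4  0.1  0.6] w 1.002
shift [-0.0015  0.1187 -0.1654] turn y -0.5
top red 12 [387.3 197.5] [ 0.5326 -0.1806  0.076 ]
top red 15 [404.4 229.4] [ 0.4616 -0.216   0.076 ]
top yellow 14 [413.4 209.7] [ 0.5052 -0.2373  0.076 ]
top yellow 24 [378.1 217.1] [ 0.4887 -0.1592  0.076 ]
top white 273 [406.2 216.4] [ 0.4896 -0.2197  0.082 ]
top white 11 [390.2 201.2] [ 0.5233 -0.1857  0.082 ]
top white 10 [402.5 224.8] [ 0.4711 -0.211   0.082 ]
top blue_lid_grip [335.1, 188.2] [ 0.548 -0.064  0.106]
top blue_lid_grip [396.8, 211.2] [ 0.498 -0.195  0.106]
top blue_lid_grip [405.1, 159.6] [ 0.611 -0.217  0.106]
top green_lid_dot [231.6, 206.1] [0.512 0.166 0.082]
side red 8 [362.6 266.6] [ 0.5364 -0.1796  0.076 ]
side red 27 [339.6 299.5] [ 0.4629 -0.2155  0.076 ]
side yellow 20 [334.4 269.7] [ 0.49   -0.1583  0.076 ]
side yellow 28 [368.4 296.6] [ 0.5068 -0.2366  0.076 ]
side white 1271 [352.  274.2] [ 0.5077 -0.1871  0.082 ]
side white 11 [342.8 293.3] [ 0.4718 -0.2116  0.082 ]
side blue_lid_grip [416.8, 279.5] [ 0.58  -0.269  0.106]
side blue_lid_grip [340.1, 227.9] [ 0.54  -0.102  0.106]
side blue_lid_grip [352.1, 271.0] [ 0.5   -0.197  0.106]
side green_lid_dot [266.1, 169.6] [0.514 0.164 0.082]
```

View pics/c6.png

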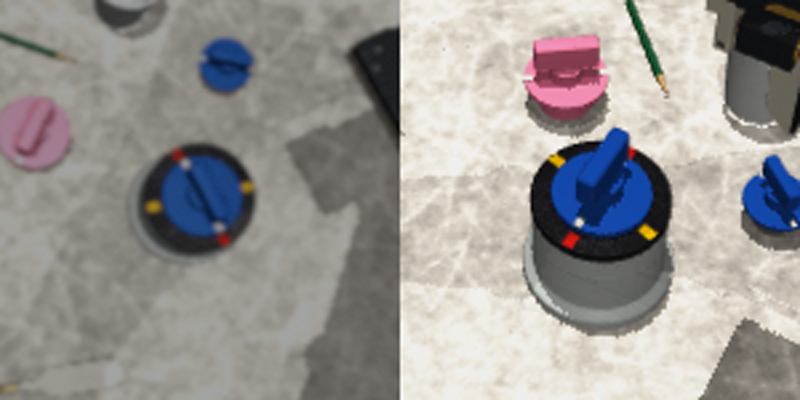

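Both views show the blue lid down flush in the rim with its dots in line with the red marks. Dots and marks agree to about 1° (bar about 26°, red 26.6°) and the lid is centred. The gripper is clear of everything.

>>> arm_command([
  [[0,0,0],[0,0,0]],
  [[0,0,0],[0,0,0]],
  [[0,0,0],[0,0,0]],
])

```text
clock: 9.55
position: [0.5684, -0.3412, 0.2384]
ee_rot: [-0.461, 1.964, -1.965]
force: [0.3, 0.1, -0.4]
width: 1.002
```

```bash
python3 -c "
from h import *
print(sign_off())"
```

```text
the job is handed in; nothing more can be done
None
```

The blue lid is closed at the red marks and the job was handed in at about 9.6 s; no verdict was reported. I gripped the bar and turned it back 45° to the yellow marks. I lowered it 15 mm into the thread start, turned it forward about 76° to the red marks, let go and moved clear.

**Last checks:**
- **Angle and height:** the bar stood at about 26–27°, with the red marks at 26.6°. The dots fit the lid's dropped height.
- **Centring:** the lid was centred on the beaker to within about 3 mm, by the dots and the trained network's grip point.
- **Forces:** the wrist force readings stayed around 2 N throughout.
- **Green lid:** I never went near it. The two top-view readings of its dot agreed within 2 mm. In the side view they differed by about 13 mm (y 0.177 before, 0.164 after). I took this for network error because the side reading now matches the top one.

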